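Probe three sprung test contacts on a supply board

ROBOT

A 6-joint arm with a two-finger parallel gripper is mounted at the origin on the work surface. World frame = base frame: x ahead of the robot, y to its left, z up, the work surface at z = 0. Lengths are in m, angles in rad, forces in N, time in s.
With the tool pointing down it reaches from about 0.425 to 0.95 m from the base axis. Payload 3.5 kg.
Tool frame: the origin (TCP) lies between the finger pads; the fingertips stand 19 mm ahead of it and the grasp point (between the pads) is the TCP; z points along the fingers, y is the line along which they close (so a half turn about z gives the same grasp; the last joint's range is limited). The gripper opens to 85 mm and grips with 20 to 120 N. Pads are 22 mm wide; open, the fingers measure 114 mm over their backs; the gripper's body (76 mm by 85 mm) begins 54 mm behind the grasp point. The pads swing forward as they close: fully open they stand 13 mm farther back than shut.
Start: joints at [-1.364, 0.286, 1.577, -0, 1.279, -0.15], TCP at [0.236, -0.632, 0.25] pointing down, gripper open.
Joint ranges: [-2.77, 2.77], [-0.9, 2.22], [0.21, 2.48], [-1.53, 4.67], [0.24, 2.81], [-2.84, 2.84]. Speed limits (rad/s): [2.79, 2.79, 3.14, 3.14, 3.14, 3.14].

INTERFACE

Orientations are given as a unit quaternion [x, y, z, w].
In Python, from plant import monitor, eyes, ctrl gives the robot as it stands.
- The arm moves only by the shell command python3 -m handwheel 'ROWS' [FORCE]. ROWS is JSON, a list of rows, each a list of 7 numbers: the shift along the tool's x, y, z in units of 40 cm (1.0 is 40 cm), then the turn, a rotation vector about the tool's x, y, z in units of pi rad (1.0 is pi rad), then the opening, from -1 (shut) to 1 (fully open). A call has 1 to 12 rows; each row is the pose to reach, as a shift and turn from the pose commanded when the call began, along the tool's axes at that moment, turning the shorter way round; what a row does not reach only later rows make up. A row lasts 1/8 s, in which the tool goes at most 62.5 mm and 10.7 degrees, less where a joint would pass 70% of its speed; a pose out of reach is approached as far as the arm can. A call with a number of a shift or a turn outside -1 to 1 is refused whole. A call with a gripper value outside its range is refused whole. The fingers move at their own pace and stop on an object; FORCE is the grip in N (left out, the last holds). Time passes only in rows, so rows that repeat a pose let the fingers close. It gives the time, the measured TCP pose, the force, the opening and the grip force at its end, in the units of the state.
- monitor.get_state(): the state, without advancing time (a new reading comes with each control period).
- eyes.read_camera(name): name is "side" or "top" or "wrist"; returns the picture (480x640x3 uint8, red, green, blue); there is no depth.
- eyes.camera_params(name): a dict with "K" (3x3 intrinsics, pixels), "R" (3x3) and "t" (3): a world point X has camera coordinates R X + t. Camera axes: x right, y down, z forward; pixel columns grow to the right and rows downward; lengths in m; the calibration is good to about 2 mm. A picture is of the moment at which its call begins: read the wrist's pose just before it. camera_params takes no time and is no camera call; for the wrist camera it gives the pose at the moment of the call.
- ctrl.sign_off(): hands the job in; it is judged then, once.
The state is a dict: "time": time; "qpos": joint angles; "dq": joint speeds; "joint_efforts": joint torques, N m; "eef_pos": TCP position; "tcp_rot": TCP orientation; "contact_force": force on the tool from outside, world axes, zero at the start; "wrist_torque": the same for the moment, N m; "opening": opening from 0.0 (shut) to 1.0 (fully open); "finger_force": force on a finger pad.
Only numpy, scipy, OpenCV 4.12 (cv2) and the standard library are available. Lean on these libraries where they do the work, as an engineer would, in place of code of your own. Each camera call takes 0.05 s, during which the arm holds its last target. There are 200 camera calls.

TASK

Take the test probe out of its holder and check the circuit board with it: with the probe tip press down first the square test contact, then the narrow round one, then the wide round one, each gently, to about two thirds of its 8 mm spring travel, and keep it pressed for about a second. Then lower the probe back into its holder, tip down until its guard disc sits on the rim, and only there let go of it. Touch the contacts with nothing but the probe, and leave the other things on the bench where they are.

Things in the scene. Friction and masses are not known exactly. Their poses are not given: they have to be found in the camera images.
- probe: loose test probe, 138 mm long, 0.1 kg, standing tip down in the holder. Origin at the bottom of the tip, z up along the probe. From the tip up: steel needle 6 mm thick with round end (z 0-20 mm), grey barrel widening to 18 mm across (to 62 mm), black finger guard disc 44 mm across (62-68 mm), round black handle 24 mm across (68-138 mm) to grip from above
- probe_tip (a point): the bottom of the probe tip (= origin of the probe)
- holder: fixed upright aluminium tube on the bench, 77 mm high, 40 mm outside and 28 mm inside diameter, on a disc foot 76 mm across; the inside is open from 6 mm above the bench up to the mouth. Origin under its centre. The guard disc of the probe rests on the rim, so that the probe tip hangs 15 mm above the bench
- holder_mouth (a point): centre of the mouth of the holder, level with its rim, 77 mm above the bench
- board: fixed green circuit board on an aluminium base plate 200 x 270 mm (x, y of its own frame), board top 30 mm above the bench; origin under the centre of the plate. Its fixed parts along the near and far edges reach at most 65 mm above the bench
- tp_square: test contact on the board: fixed round black housing 36 mm across and 10 mm high, with a spring-loaded pin with a square steel head, 26 x 26 mm and 6 mm thick, above it; origin centrally under housing and head, on the board (30 mm above the bench). The three contacts stand in a row along the board, at least 45 mm apart, in any order
- tp_square_top (a point): centre of the top face of the head of the square contact (flat and level; 60 mm above the bench when up); it goes down with the pin
- tp_square_pin (a joint): how far the pin of the square contact is pressed down: 0 up, 0.008 m at the stop; the spring pushes back with about 1.5 N at the start and 5.5 N at the stop, and returns it
- tp_narrow: test contact on the board: fixed round black housing 36 mm across and 10 mm high, with a spring-loaded pin with a narrow round steel head, 14 mm across, above it; origin centrally under housing and head, on the board (30 mm above the bench). The three contacts stand in a row along the board, at least 45 mm apart, in any order
- tp_narrow_top (a point): centre of the top face of the head of the narrow contact (flat and level; 60 mm above the bench when up); it goes down with the pin
- tp_narrow_pin (a joint): how far the pin of the narrow contact is pressed down: 0 up, 0.008 m at the stop; the spring pushes back with about 1.5 N at the start and 5.5 N at the stop, and returns it
- tp_wide: test contact on the board: fixed round black housing 36 mm across and 10 mm high, with a spring-loaded pin with a wide round steel head, 34 mm across and 6 mm thick, above it; origin centrally under housing and head, on the board (30 mm above the bench). The three contacts stand in a row along the board, at least 45 mm apart, in any order
- tp_wide_top (a point): centre of the top face of the head of the wide contact (flat and level; 60 mm above the bench when up); it goes down with the pin
- tp_wide_pin (a joint): how far the pin of the wide contact is pressed down: 0 up, 0.008 m at the stop; the spring pushes back with about 1.5 N at the start and 5.5 N at the stop, and returns it
- screwdriver: loose red-handled screwdriver, 170 mm long, lying on the bench on the robot side of the board; origin under its middle
- wrench: loose steel wrench, 150 mm long, lying on the bench beyond the holder; origin under its middle
- flux_jar: loose small jar, 44 mm across, 45 mm high, standing to the left (+y) of the holder; origin under its centre
- relay: loose clear relay block, 42 x 32 x 35 mm, on the bench to the right (-y) of the board; origin under its centre
- spray_can: loose can, 54 mm across, 150 mm high, standing at the right (-y) of the bench; origin under its centre
- screw_tray: loose white open tray, 100 x 140 x 25 mm, beyond the board; origin under its centre
There are look-alikes about, which are no part of the job. What is shaped like the probe but green or turquoise is not meant. Leave any turquoise look-alike of the holder alone.

How it is judged:
By the outcome, as a careful person would: the job done as asked, in the order asked, and still so for the second after the job is handed in, with the robot touching nothing.
It also fails if it takes over 58 s, if anything falls off the work surface, if the arm or the gripper's body presses on something with over 40 N, if the wrist force passes 120 N, or if a joint passes its speed limit or range.

## Working session

There is one attempt and no reset: what is moved stays moved. The work goes in short steps, Python scripts to look and compute and a shell command to move; the robot and the scene stay as the last step left them, time stands still between calls to the robot, and variables do not carry over. Pictures are saved under pics/ and viewed, at most 14 in all, crops included, and the job is handed in when it is done.

```bash
mkdir -p pics; ls; python3 - <<'E'
from plant import monitor, eyes, ctrl
import cv2
s=monitor.get_state(); print(s['time'],s['eef_pos'],s['tcp_rot'],s['opening'])
for n in ('top','side'):
    im=eyes.read_camera(n); cv2.imwrite(f'pics/{n}0.png',im[:,:,::-1])
    p=eyes.camera_params(n); print(n,p['K'],p['R'],p['t'])
E
```

```text
pics
0.0 [ 0.23564417 -0.63185198  0.2488876 ] [ 9.84131427e-01  1.77436813e-01 -4.89952363e-05 -1.22878209e-03] 1.0000544968563647
top [[492.86642831   0.         324.34182616]
 [  0.         492.86642831 242.7109974 ]
 [  0.           0.           1.        ]] [[ 0.02858625 -0.99875943  0.04077276]
 [-0.98531023 -0.03502468 -0.16714373]
 [ 0.16836443 -0.03539581 -0.98508911]] [-0.04180894  0.57725987  1.01166617]
side [[435.0302709    0.         324.98157093]
 [  0.         435.0302709  235.84253564]
 [  0.           0.           1.        ]] [[-0.92295557 -0.38488656 -0.0039187 ]
 [-0.23906222  0.58118947 -0.77786121]
 [ 0.30166583 -0.71699452 -0.62842389]] [0.52054625 0.21495142 0.95288212]
```

View pics/top0.png

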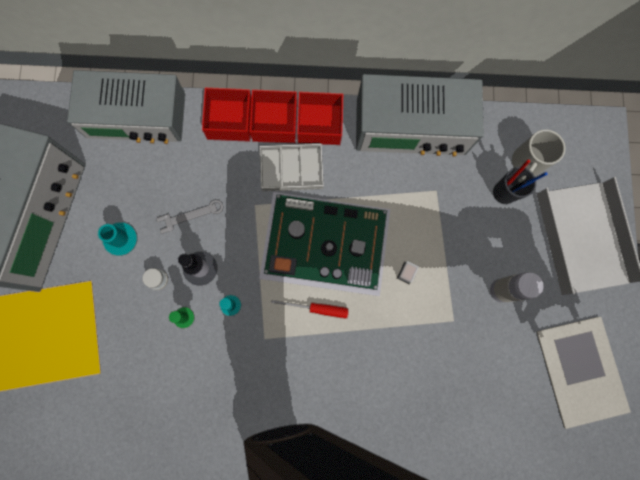

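View pics/side0.png

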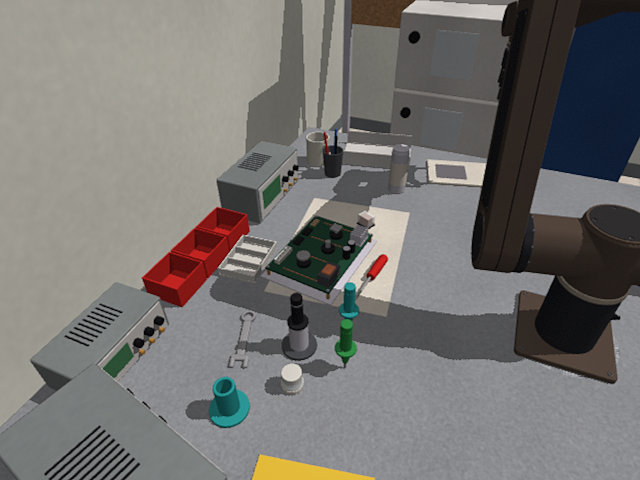

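The top view shows a black probe in the grey holder at (190,262). The look-alikes are the green probe at (180,317), the teal one at (230,305) and the turquoise holder at (117,236). Only the black probe in the grey tube fits the description. The contact candidates on the board are wide (297,229), narrow (330,247) and square (358,247). I'll confirm both in an enlarged crop.

```bash
python3 - <<'E'
import cv2,numpy as np
t=cv2.imread('pics/top0.png');s=cv2.imread('pics/side0.png')
R=lambda a,w,h:cv2.resize(a,(w,h),interpolation=cv2.INTER_CUBIC)
a=R(t[190:300,255:395],560,440)[:, :]
b=R(t[240:290,165:225],240,200); c=R(s[280:370,270:330],240,240)
out=np.hstack([a,np.vstack([b,c])]); cv2.imwrite('pics/crop1.png',out)
E
```

```text
(no output)
```

View pics/crop1.png

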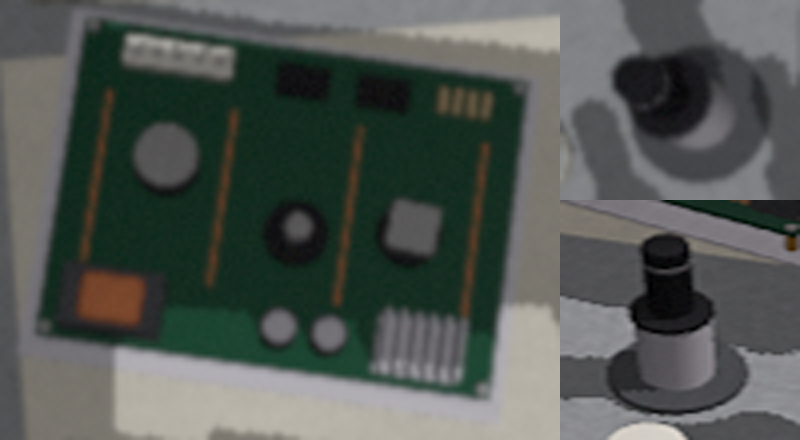

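The crop confirms the targets: the wide disc at top px (296.5,229), the narrow one at (329,247), the square at (358,247), and the black probe in the aluminium holder. Next I'll measure them from both views.

```bash
cat > h.py <<'E'
import numpy as np,cv2
from plant import monitor,eyes
from scipy.spatial.transform import Rotation as Ro
def cast(p,u,v,z):
    d=p['R'].T@np.linalg.solve(p['K'],[u,v,1.]); c=-p['R'].T@p['t']
    return c+d*(z-c[2])/d[2]
def proj(p,X):
    q=p['K']@(p['R']@np.array(X)+p['t']); return q[:2]/q[2]
def blob(mask,u,v,r):
    """centre of the blob nearest (u,v) within window r"""
    m=np.zeros_like(mask); u,v=int(u),int(v); m[v-r:v+r,u-r:u+r]=mask[v-r:v+r,u-r:u+r]
    n,l,st,c=cv2.connectedComponentsWithStats(m)
    i=1+np.argmin([np.hypot(*(c[k]-[u,v]))+(1e3 if st[k,4]<12 else 0) for k in range(1,n)]); return c[i],st[i]
def toTool(dx):  # world shift -> row units in current tool axes
    s=monitor.get_state(); return Ro.from_quat(s['tcp_rot']).inv().apply(dx)/0.4
E
python3 - <<'E'
from h import *
pt=eyes.camera_params('top');ps=eyes.camera_params('side')
t=cv2.imread('pics/top0.png').astype(int);s=cv2.imread('pics/side0.png').astype(int)
grey=lambda im:((im.max(2)-im.min(2)<22)&(im.min(2)>70)).astype(np.uint8)
for n,(u,v) in dict(wide=(296.5,229),narrow=(329,246.7),square=(358,247)).items():
    c,st=blob(grey(t),u,v,11); X=cast(pt,*c,.06); uv=proj(ps,X)
    try: cs,ss=blob(grey(s),*uv,10)
    except Exception: cs=ss=None
    print(n,c,st,X.round(4),uv,cs,ss, cs is not None and cast(ps,*cs,.06).round(4))
blk=lambda im:(im.max(2)<45).astype(np.uint8)
# handle top ellipse: side (666-560)/4+270,(200..)
us,vs=270+(666-560)/4,280+(244-200)*90/240
print('handle top', cast(pt,165+(640-560)/4,240+78/4,.153), cast(ps,us,vs,.153))
print('green/teal tops', [cast(pt,*q,.10).round(3) for q in ((180,317),(230,305))])
print('foot', cast(pt,165+(705-560)/4,240+115/4,.003))
print(eyes.camera_params('wrist'))
E
```

```text
wide [296.04022989 228.13218391] [289 221  15  15 174] [0.6059 0.0385 0.06  ] [303.13391759 254.45283491] [303.07216495 254.78350515] [297 250  13  10  97] [0.6056 0.0397 0.06  ]
narrow [329.20833333 245.95833333] [327 243   6   6  24] [ 0.5699 -0.0335  0.06  ] [327.81713299 240.77223189] [327.5 241. ] [325 240   6   3  14] [ 0.5703 -0.0323  0.06  ]
square [357.91666667 246.23484848] [352 240  13  13 132] [ 0.5714 -0.0948  0.06  ] [336.05227738 227.02055891] [335.76271186 227.03389831] [330 223  12   9  59] [ 0.5721 -0.0945  0.06  ]
handle top [0.51871191 0.2452029  0.153     ] [0.51887745 0.24867372 0.153     ]
green/teal tops [array([0.411, 0.259, 0.1  ]), array([0.437, 0.163, 0.1  ])]
foot [0.5183477  0.24498731 0.003     ]
{'K': array([[344.87899137,   0.        , 323.01778825],
       [  0.        , 344.87899137, 239.28834963],
       [  0.        ,   0.        ,   1.        ]]), 'R': array([[ 0.34888155, -0.93716447, -0.0021034 ],
       [-0.90462758, -0.33735351,  0.2604641 ],
       [-0.24480729, -0.08896833, -0.96548124]]), 't': array([-0.67211937, -0.03329926,  0.37876167])}
```

```bash
python3 -m handwheel '[[0.934,-0.618,-0.075,0,0,0,1],[0.934,-0.618,-0.075,0,0,0,1],[0.934,-0.618,-0.075,0,0,0,1],[0.934,-0.618,-0.075,0,0,0,1],[0.934,-0.618,-0.075,0,0,0,1],[0.934,-0.618,-0.075,0,0,0,1],[0.934,-0.618,-0.075,0,0,0,1],[0.934,-0.618,-0.075,0,0,0,1],[0.934,-0.618,-0.075,0,0,0,1],[0.934,-0.618,-0.075,0,0,0,1]]' && python3 -m handwheel '[[0.36,-0.533,0,0,0,0,1],[0.36,-0.533,0,0,0,0,1],[0.36,-0.533,0,0,0,0,1],[0.36,-0.533,0,0,0,0,1],[0.36,-0.533,0,0,0,0,1],[0.36,-0.533,0,0,0,0,1],[0.36,-0.533,0,0,0,0,1],[0.36,-0.533,0,0,0,0,1]]'
python3 - <<'E'
from h import *
p=eyes.camera_params('wrist'); im=eyes.read_camera('wrist'); cv2.imwrite('pics/w1.png',im[:,:,::-1]); np.savez('w1.npz',**p)
s=monitor.get_state(); print(s['time'],s['eef_pos'],s['tcp_rot'])
for X in ((.6058,.039,.06),(.57,-.033,.06),(.5717,-.0947,.06)): print(proj(p,X))
E
```

```text
time: 1.35
eef_pos: [0.4987, -0.2715, 0.2798]
tcp_rot: [0.984, 0.177, -0.0, -0.0]
contact_force: [0.1, -0.5, 0.8]
opening: 0.995
finger_force: 0.0
time: 2.35
eef_pos: [0.5598, -0.022, 0.2803]
tcp_rot: [0.984, 0.176, -0.0, 0.0]
contact_force: [-0.1, 0.2, 0.5]
opening: 0.998
finger_force: 0.0
2.4 [ 0.55985912 -0.02174324  0.28030151] [ 9.84335524e-01  1.76305334e-01 -5.17830712e-05  4.40160922e-05]
[282.01592615 148.10760618]
[338.46862232 208.10295995]
[395.34332888 227.20223175]
```

View pics/w1.png

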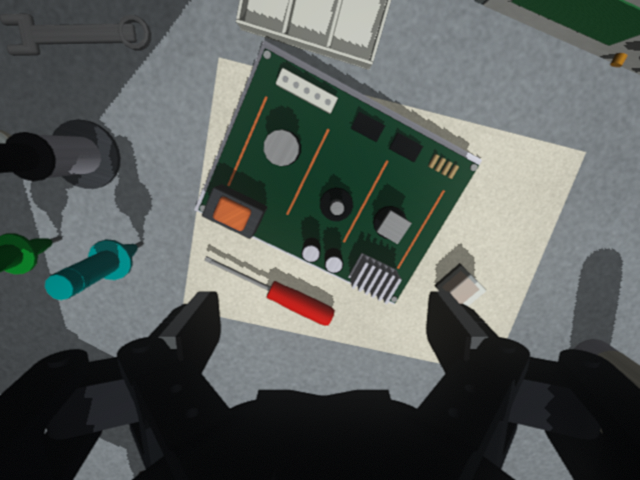

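The wrist view shows wide at (281,148), narrow at (337,208) and square at (394,226), within 2 px of the prediction. I'll refine these and then go above the probe.

```bash
python3 -m handwheel '[[0.136,-0.664,0,0,0,0,1],[0.136,-0.664,0,0,0,0,1],[0.136,-0.664,0,0,0,0,1],[0.136,-0.664,0,0,0,0,1],[0.136,-0.664,0,0,0,0,1],[0.136,-0.664,0,0,0,0,1],[0.136,-0.664,0,0,0,0,1],[0.136,-0.664,0,0,0,0,1],[0.136,-0.664,0,0,0,0,1]]'
python3 - <<'E'
from h import *
w=dict(np.load('w1.npz')); im=cv2.imread('pics/w1.png').astype(int)
g=((im.max(2)-im.min(2)<22)&(im.min(2)>85)).astype(np.uint8)
for n,q in dict(wide=(282,148),narrow=(338,208),square=(394,227)).items():
    c,st=blob(g,*q,22); print(n,c,st,cast(w,*c,.06).round(4))
p=eyes.camera_params('wrist'); im=eyes.read_camera('wrist'); cv2.imwrite('pics/w2.png',im[:,:,::-1]); np.savez('w2.npz',**p)
s=monitor.get_state(); print(s['time'],s['eef_pos'])
print(proj(p,(.5187,.247,.153)),proj(p,(.5187,.247,.083)))
E
```

```text
time: 3.52
eef_pos: [0.5186, 0.2464, 0.2804]
tcp_rot: [0.984, 0.177, 0.0, 0.0]
contact_force: [0.0, 0.9, 0.1]
opening: 0.998
finger_force: 0.0
wide [280.70275792 147.48723187] [264 130  35  36 979] [0.6059 0.0404 0.06  ]
narrow [336.79861111 207.95138889] [330 202  14  13 144] [ 0.5696 -0.0314  0.06  ]
square [393.77652733 227.00160772] [377 211  34  33 622] [ 0.5713 -0.0931  0.06  ]
3.575 [0.51853121 0.24665265 0.28037545]
[324.70128301 236.72280578] [324.34071783 218.01829875]
```

View pics/w2.png

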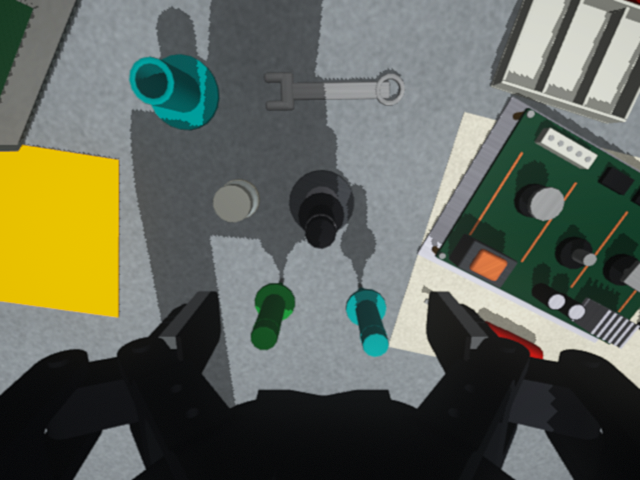

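The black probe's handle top is at about (321,236). The jar is at (235,201), and the green (270,335) and teal (373,345) look-alikes are clear of the fingers' path. I'll refine the probe centre.

```bash
python3 - <<'E'
from h import *
w=dict(np.load('w2.npz')); im=cv2.imread('pics/w2.png').astype(int)
b=(im.max(2)<62).astype(np.uint8)
roi=im[170:255,285:360].max(2)
# handle outline: row-wise extent of the very dark region
for v in range(222,250,3):
    x=np.where(im[v,295:350].max(1)<40)[0]; print(v,x.min()+295 if len(x) else None,x.max()+295 if len(x) else None)
print([cast(w,321,v,z).round(4) for v,z in ((235,.153),(236,.153),(237,.153))])
fm=((im.max(2)<75)).astype(np.uint8)
for v in range(175,212,6):
    print(v,im[v,282:362:3].max(1))
print(cast(w,321,200,.005))
E
```

```text
222 299 341
225 300 340
228 303 338
231 306 335
234 306 334
237 307 333
240 308 332
243 311 329
246 314 324
249 None None
[array([0.519 , 0.2501, 0.153 ]), array([0.5183, 0.2498, 0.153 ]), array([0.5175, 0.2495, 0.153 ])]
175 [ 86  86  83  86  87  88  86  68  39  43  43  43  44  45  45  45  46  45
  44  64  87 152 157 154 157 151 155]
181 [ 83  85  90  86  85  55  43  44  43  43  44  44  46  44  43  44  45  46
  47  77  77  66 117 159 155 151 155]
187 [83 81 86 83 40 43 44 43 45 43 43 52 64 65 66 61 44 47 49 78 76 75 73 78
 86 86 84]
193 [85 84 84 44 42 43 43 43 44 64 57 42 32 26 34 55 68 77 56 78 75 75 77 51
 86 87 89]
199 [84 83 81 42 44 43 44 41 20 21 21 20 23 21 22 23 24 26 34 76 77 77 59 48
 73 88 90]
205 [89 87 77 41 42 42 33 20 20 22 22 21 19 18 19 21 22 27 32 31 71 71 47 46
 75 91 86]
211 [87 87 85 45 45 44 21 21 21 19 19 18 17 18 19 19 19 32 33 31 35 78 48 47
 86 86 86]
[0.52248528 0.25222796 0.005     ]
```

```bash
python3 -m handwheel '[[0.004,-0.0045,0.2,0,0,0,1],[0.004,-0.0045,0.3,0,0,0,1],[0.004,-0.0045,0.35,0,0,0,1],[0.004,-0.0045,0.40,0,0,0,1],[0.004,-0.0045,0.40,0,0,0,1],[0.004,-0.0045,0.40,0,0,0,1]]' && python3 -m handwheel '[[0,0,0,0,0,0,-1],[0,0,0,0,0,0,-1],[0,0,0,0,0,0,-1],[0,0,0,0,0,0,-1],[0,0,0,0,0,0,-1],[0,0,0,0,0,0,-1],[0,0,0,0,0,0,-1],[0,0,0,0,0,0,-1]]' 60
python3 - <<'E'
from h import *
im=eyes.read_camera('wrist'); cv2.imwrite('pics/w3.png',im[:,:,::-1]); s=monitor.get_state(); print(s['time'],s['eef_pos'],s['contact_force'],s['opening'],s['finger_force'])
t=eyes.read_camera('side')[:,:,::-1]
a=cv2.resize(t[200:380,220:400],(360,360)); b=cv2.resize(im[:,:,::-1],(440,330)); o=np.zeros((360,800,3),np.uint8); o[:,:360]=a;o[:330,360:]=b; cv2.imwrite('pics/g1.png',o)
E
```

```text
time: 4.32
eef_pos: [0.5205, 0.2502, 0.1224]
tcp_rot: [0.984, 0.177, 0.002, -0.0]
contact_force: [-0.7, -0.1, -0.0]
opening: 1.002
finger_force: 0.0
time: 5.32
eef_pos: [0.5193, 0.2499, 0.1208]
tcp_rot: [0.984, 0.177, 0.0, -0.0]
contact_force: [0.2, -0.8, 4.0]
opening: 0.268
finger_force: 58.8
5.375 [0.51931693 0.24991814 0.12073294] [-0.9574796  -0.64481928  3.36249415] 0.26266771306457926 58.77600967884064
```

View pics/g1.png

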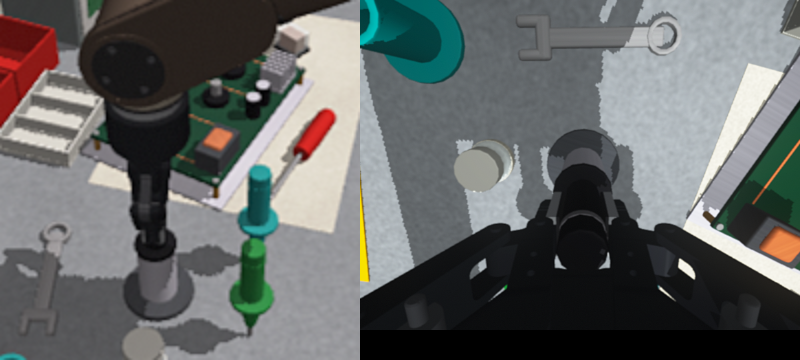

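The probe is gripped (opening 0.26, i.e. 22–24 mm, with 59 N) and still seated in the holder. I'll lift it straight up and check it.

```bash
python3 -m handwheel '[[0,0,-0.05,0,0,0,-1],[0,0,-0.12,0,0,0,-1],[0,0,-0.2,0,0,0,-1],[0,0,-0.26,0,0,0,-1],[0,0,-0.26,0,0,0,-1],[0,0,-0.26,0,0,0,-1]]'
python3 - <<'E'
from h import *
p=eyes.camera_params('wrist');im=eyes.read_camera('wrist')[:,:,::-1]; t=eyes.read_camera('side')[:,:,::-1]
cv2.imwrite('pics/w4.png',im);cv2.imwrite('pics/s4.png',t);np.savez('w4.npz',**p)
s=monitor.get_state(); e=s['eef_pos']; print(s['time'],e,s['contact_force'])
T=e-[0,0,.1057]; ps=eyes.camera_params('side'); print('tip pred wrist',proj(p,T),'side',proj(ps,T), 'guard side',proj(ps,T+[0,0,.065]))
u,v=proj(ps,T).astype(int); a=cv2.resize(t[v-80:v+40,u-60:u+60],(400,400),interpolation=cv2.INTER_CUBIC)
u,v=proj(p,T).astype(int); b=cv2.resize(im[v-90:v+90,u-90:u+90],(400,400),interpolation=cv2.INTER_CUBIC); cv2.imwrite('pics/g2.png',np.hstack([a,b]))
E
```

```text
time: 6.18
eef_pos: [0.5183, 0.2496, 0.2232]
tcp_rot: [0.984, 0.177, -0.001, 0.0]
contact_force: [0.6, -0.5, -1.3]
opening: 0.262
finger_force: 58.8
6.275 [0.51804824 0.24955087 0.22234929] [ 0.16427233  0.09990017 -1.41595948]
tip pred wrist [325.64022384 244.80585338] side [297.51948688 309.65925091] guard side [296.00913537 286.40133628]
```

View pics/g2.png

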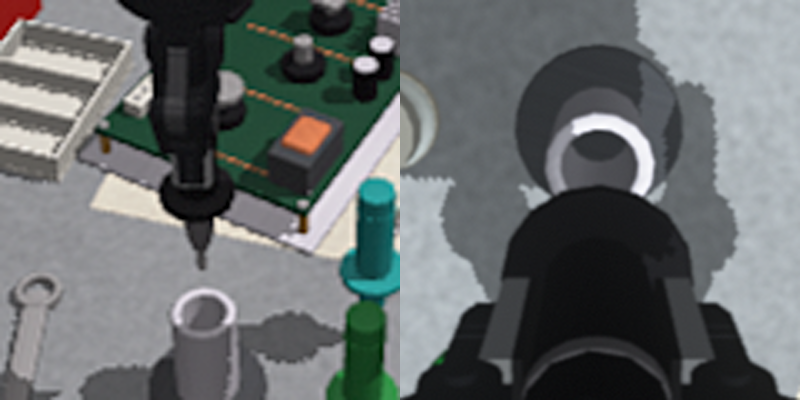

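The side view shows the tip at (297.6,309.4), against (297.5,309.7) predicted, so it is right under the TCP. The tube mouth is in view at side (298.5,322.6). Next I'll compute the mouth position and the shifts.

```bash
python3 - <<'E'
from h import *
ps=eyes.camera_params('side');w=dict(np.load('w4.npz'))
print('mouth',cast(ps,298.5,322.6,.077),cast(w,325.7,227,.077),cast(w,325.7,229,.077))
s=monitor.get_state();e=s['eef_pos'];print(e)
A=(.5716,-.0940);B=(.5699,-.0323);C=(.6058,.0396);H=e[:2]
for n,a,b in (('sq',e[:2],A),('nar',A,B),('wide',B,C),('home',C,(.5185,.2495))): print(n,toTool(np.append(np.array(b)-a,0)).round(4))
E
```

```text
mouth [0.51801734 0.24901098 0.077     ] [0.52135514 0.25043415 0.077     ] [0.51980862 0.24985478 0.077     ]
[0.51804824 0.24955087 0.22234929]
sq [-1.745e-01  8.515e-01  4.000e-04]
nar [ 4.99e-02 -1.46e-01 -1.00e-04]
wide [ 0.1469 -0.1371 -0.0005]
home [-2.120e-02 -5.679e-01  2.000e-04]
```

```bash
python3 -m handwheel '[[-0.1745,0.8515,0,0,0,0,-1],[-0.1745,0.8515,0,0,0,0,-1],[-0.1745,0.8515,0,0,0,0,-1],[-0.1745,0.8515,0,0,0,0,-1],[-0.1745,0.8515,0,0,0,0,-1],[-0.1745,0.8515,0,0,0,0,-1],[-0.1745,0.8515,0,0,0,0,-1],[-0.1745,0.8515,0,0,0,0,-1],[-0.1745,0.8515,0.09,0,0,0,-1],[-0.1745,0.8515,0.09,0,0,0,-1],[-0.1745,0.8515,0.09,0,0,0,-1]]'
python3 - <<'E'
from h import *
p=eyes.camera_params('wrist');im=eyes.read_camera('wrist')[:,:,::-1]; t=eyes.read_camera('side')[:,:,::-1]
cv2.imwrite('pics/w5.png',im);cv2.imwrite('pics/s5.png',t);np.savez('w5.npz',**p)
s=monitor.get_state(); e=s['eef_pos']; print(s['time'],e,s['contact_force'])
T=e-[0,0,.1057]; ps=eyes.camera_params('side'); print('tip pred wrist',proj(p,T),'side',proj(ps,T)); print('head',proj(ps,(.5716,-.094,.06)),proj(p,(.5716,-.094,.06)))
u,v=proj(ps,T).astype(int); print(u-40,v-50);a=cv2.resize(t[v-50:v+30,u-40:u+40],(400,400),interpolation=cv2.INTER_CUBIC)
u,v=proj(p,T).astype(int); print(u-90,v-140);b=cv2.resize(im[v-140:v+40,u-90:u+90],(400,400),interpolation=cv2.INTER_CUBIC); cv2.imwrite('pics/g3.png',np.hstack([a,b]))
E
```

```text
time: 7.65
eef_pos: [0.5729, -0.0928, 0.189]
tcp_rot: [0.984, 0.178, 0.0, 0.0]
contact_force: [1.0, -0.1, -1.5]
opening: 0.265
finger_force: 59.1
7.75 [ 0.5734451  -0.09333257  0.18998287] [ 0.3677578  -0.08840929 -0.75659885]
tip pred wrist [326.71990562 244.98753216] side [335.23844597 219.83480295]
head [335.87763111 227.17963247] [326.34906689 238.62551534]
295 169
236 104
```

View pics/g3.png

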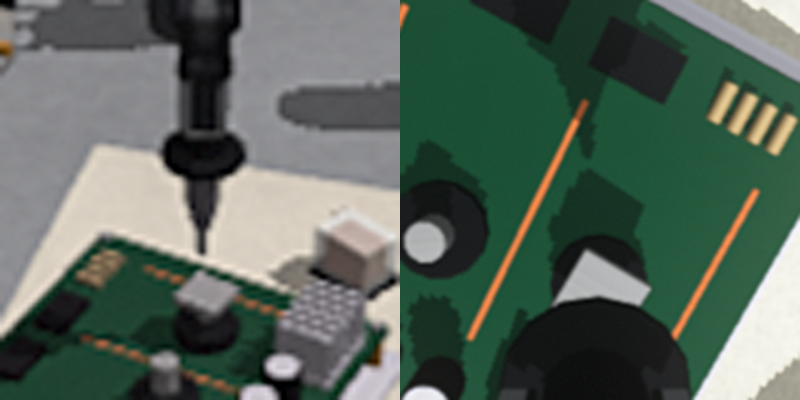

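```bash
cat > avg.py <<'E'
from h import *
import sys
P=[];F=[]
for i in range(int(sys.argv[1])):
    eyes.read_camera('side'); s=monitor.get_state(); P.append(s['eef_pos']);F.append(s['contact_force'])
P=np.array(P);F=np.array(F)
print(s['time'],P.mean(0).round(5),P.std(0).round(5),F.mean(0).round(2),F.std(0).round(2))
E
python3 avg.py 12
```

```text
8.35 [ 0.57289 -0.09372  0.18896] [3.e-04 7.e-05 6.e-04] [-0.04  0.   -1.32] [0.63 0.38 0.61]
```

```bash
python3 -m handwheel '[[-0.003,0,0.03,0,0,0,-1],[-0.003,0,0.05,0,0,0,-1],[-0.003,0,0.058,0,0,0,-1],[-0.003,0,0.062,0,0,0,-1],[-0.003,0,0.066,0,0,0,-1],[-0.003,0,0.066,0,0,0,-1]]'; python3 avg.py 12
```

```text
time: 9.1
eef_pos: [0.5716, -0.0941, 0.1623]
tcp_rot: [0.984, 0.177, 0.0, 0.0]
contact_force: [-1.8, 0.3, 1.7]
opening: 0.268
finger_force: 59.3
9.7 [ 0.57156 -0.09411  0.16214] [2.0e-05 1.0e-05 1.2e-04] [-1.26  0.6   1.56] [0.52 0.43 0.54]
```

```bash
python3 -m handwheel '[[0,0,0.0035,0,0,0,-1],[0,0,0.0055,0,0,0,-1],[0,0,0.0055,0,0,0,-1],[0,0,0.0055,0,0,0,-1]]'; python3 avg.py 10
python3 - <<'E'
from h import *
w=eyes.camera_params('wrist');im=eyes.read_camera('wrist')[:,:,::-1]; t=eyes.read_camera('side')[:,:,::-1]
cv2.imwrite('pics/w6.png',im);cv2.imwrite('pics/s6.png',t)
cv2.imwrite('pics/g4.png',np.hstack([cv2.resize(t[169:249,295:375],(400,400),interpolation=cv2.INTER_CUBIC),cv2.resize(im[104:284,236:416],(400,400),interpolation=cv2.INTER_CUBIC)]))
E
```

```text
time: 10.2
eef_pos: [0.5716, -0.0941, 0.1598]
tcp_rot: [0.984, 0.177, 0.0, 0.0]
contact_force: [-0.9, -0.1, 3.7]
opening: 0.266
finger_force: 59.3
10.7 [ 0.57155 -0.09412  0.1598 ] [1.e-05 1.e-05 3.e-05] [-1.29  0.58  2.65] [0.46 0.54 0.37]
```

View pics/g4.png

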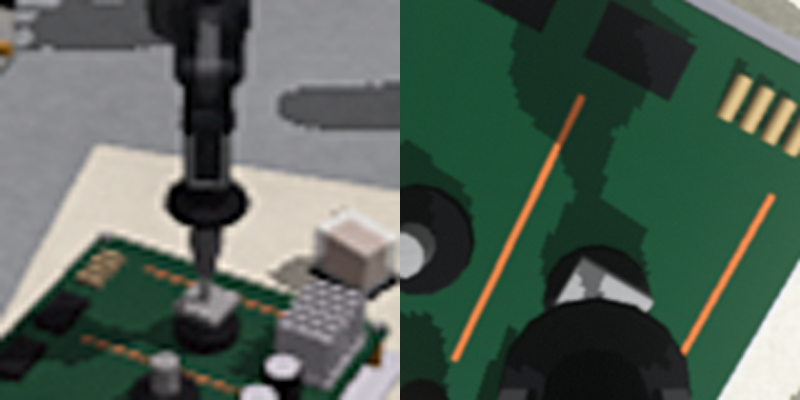

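The tip sits on the square head, well inside it. The force is 4.0 N net, which means about 5 mm down. I'll hold briefly, lift, and go over the narrow contact.

```bash
python3 -m handwheel '[[0,0,0,0,0,0,-1],[0,0,0,0,0,0,-1],[0,0,0,0,0,0,-1],[0,0,-0.03,0,0,0,-1],[0,0,-0.075,0,0,0,-1],[0.02,-0.06,-0.075,0,0,0,-1],[0.05,-0.146,-0.075,0,0,0,-1],[0.05,-0.146,-0.075,0,0,0,-1],[0.05,-0.146,-0.025,0,0,0,-1],[0.05,-0.146,-0.025,0,0,0,-1],[0.05,-0.146,-0.025,0,0,0,-1]]'; python3 avg.py 6
python3 - <<'E'
from h import *
im=eyes.read_camera('wrist')[:,:,::-1]; t=eyes.read_camera('side')[:,:,::-1]; p=eyes.camera_params('side')
cv2.imwrite('pics/s7.png',t); e=monitor.get_state()['eef_pos']; print(proj(p,e-[0,0,.1057]),proj(p,(.57,-.0323,.06)))
cv2.imwrite('pics/g5.png',np.hstack([cv2.resize(t[205:255,300:350],(400,400),interpolation=cv2.INTER_CUBIC),cv2.resize(im[104:284,236:416],(400,400),interpolation=cv2.INTER_CUBIC)]))
E
```

```text
time: 12.18
eef_pos: [0.5696, -0.0331, 0.169]
tcp_rot: [0.984, 0.177, -0.001, -0.0]
contact_force: [0.3, 0.8, -1.6]
opening: 0.265
finger_force: 59.4
12.475 [ 0.57007 -0.03284  0.16998] [9.0e-05 1.5e-04 2.2e-04] [ 0.23 -0.06 -0.81] [0.51 0.37 0.36]
[327.6273611  239.70160716] [327.59041344 241.03094231]
```

View pics/g5.png

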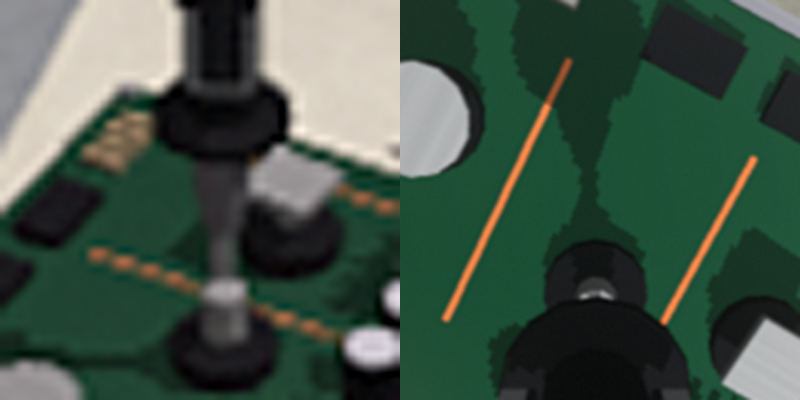

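The needle points at the middle of the narrow head, at (222,285) in the crop. I'll press to the same depth.

```bash
python3 -m handwheel '[[0,0,0.01,0,0,0,-1],[0,0,0.015,0,0,0,-1],[0,0,0.02,0,0,0,-1],[0,0,0.025,0,0,0,-1],[0,0,0.025,0,0,0,-1],[0,0,0.025,0,0,0,-1]]'; python3 avg.py 12; 
```

```text
time: 13.32
eef_pos: [0.5701, -0.0325, 0.1602]
tcp_rot: [0.984, 0.177, 0.0, 0.0]
contact_force: [-0.0, -0.4, 2.4]
opening: 0.266
finger_force: 59.4
13.925 [ 0.57004 -0.03246  0.15995] [4.e-05 1.e-05 1.e-04] [ 0.56 -0.26  2.66] [0.38 0.21 0.39]
```

The narrow contact pressed the same way (4 N net). On to the wide one, again to the same depth.

```bash
python3 -m handwheel '[[0,0,0,0,0,0,-1],[0,0,0,0,0,0,-1],[0,0,0,0,0,0,-1],[0,0,-0.03,0,0,0,-1],[0,0,-0.075,0,0,0,-1],[0.075,-0.07,-0.075,0,0,0,-1],[0.1465,-0.138,-0.075,0,0,0,-1],[0.1465,-0.138,-0.075,0,0,0,-1],[0.1465,-0.138,-0.075,0,0,0,-1],[0.1465,-0.138,-0.03,0,0,0,-1],[0.1465,-0.138,-0.025,0,0,0,-1],[0.1465,-0.138,-0.025,0,0,0,-1]]' && python3 -m handwheel '[[0,0,0.01,0,0,0,-1],[0,0,0.015,0,0,0,-1],[0,0,0.02,0,0,0,-1],[0,0,0.025,0,0,0,-1],[0,0,0.025,0,0,0,-1],[0,0,0.025,0,0,0,-1]]'; python3 avg.py 12
```

```text
time: 15.42
eef_pos: [0.6048, 0.0393, 0.1687]
tcp_rot: [0.984, 0.177, -0.001, -0.0]
contact_force: [-0.2, -0.2, -1.6]
opening: 0.261
finger_force: 59.3
time: 16.18
eef_pos: [0.6059, 0.0397, 0.1603]
tcp_rot: [0.984, 0.178, 0.001, 0.0]
contact_force: [0.8, -0.9, 2.3]
opening: 0.268
finger_force: 59.3
16.775 [0.60576 0.03967 0.16   ] [6.0e-05 2.0e-05 1.2e-04] [ 0.76 -1.01  2.59] [0.37 0.63 0.35]
```

```bash
python3 -m handwheel '[[0,0,0,0,0,0,-1],[0,0,0,0,0,0,-1],[0,0,0,0,0,0,-1],[0,0,-0.03,0,0,0,-1],[0,0,-0.155,0,0,0,-1],[0,0,-0.155,0,0,0,-1],[-0.0215,-0.567,-0.155,0,0,0,-1],[-0.0215,-0.567,-0.155,0,0,0,-1],[-0.0215,-0.567,-0.155,0,0,0,-1],[-0.0215,-0.567,-0.155,0,0,0,-1],[-0.0215,-0.567,-0.155,0,0,0,-1],[-0.0215,-0.567,-0.155,0,0,0,-1]]' && python3 -m handwheel '[[0,0,0.05,0,0,0,-1],[0,0,0.075,0,0,0,-1],[0,0,0.075,0,0,0,-1],[0,0,0.075,0,0,0,-1]]'; python3 avg.py 8
python3 - <<'E'
from h import *
im=eyes.read_camera('wrist')[:,:,::-1]; t=eyes.read_camera('side')[:,:,::-1]; p=eyes.camera_params('side'); w=eyes.camera_params('wrist')
cv2.imwrite('pics/s8.png',t); e=monitor.get_state()['eef_pos']; print(proj(p,e-[0,0,.1057]),proj(p,(.519,.2495,.077)))
cv2.imwrite('pics/g6.png',np.hstack([cv2.resize(t[265:345,260:340],(400,400),interpolation=cv2.INTER_CUBIC),cv2.resize(im[104:284,236:416],(400,400),interpolation=cv2.INTER_CUBIC)]))
E
```

```text
time: 18.27
eef_pos: [0.5175, 0.2489, 0.2205]
tcp_rot: [0.984, 0.178, -0.001, 0.0]
contact_force: [0.5, -0.9, -2.2]
opening: 0.267
finger_force: 59.4
time: 18.77
eef_pos: [0.5185, 0.249, 0.1917]
tcp_rot: [0.984, 0.177, 0.0, -0.0]
contact_force: [0.1, -0.2, -0.7]
opening: 0.267
finger_force: 59.4
19.175 [0.51849 0.24936 0.19226] [1.4e-04 8.0e-05 1.4e-04] [-0.05  0.18 -1.25] [0.54 0.49 0.24]
[298.13741337 319.72438457] [297.95830364 322.62963818]
```

View pics/g6.png

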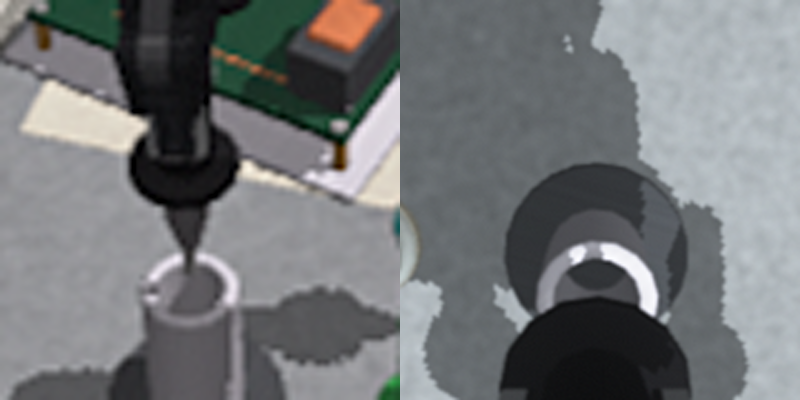

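The tip stands over the middle of the mouth. I'll lower it to just above seating and check the force.

```bash
python3 -m handwheel '[[0,0,0.04,0,0,0,-1],[0,0,0.08,0,0,0,-1],[0,0,0.12,0,0,0,-1],[0,0,0.15,0,0,0,-1],[0,0,0.165,0,0,0,-1],[0,0,0.173,0,0,0,-1],[0,0,0.173,0,0,0,-1],[0,0,0.173,0,0,0,-1]]'; python3 avg.py 8
```

```text
time: 20.27
eef_pos: [0.5186, 0.2494, 0.1232]
tcp_rot: [0.984, 0.177, 0.001, -0.0]
contact_force: [0.2, 0.5, -0.9]
opening: 0.264
finger_force: 59.4
20.675 [0.51837 0.24936 0.12289] [1.2e-04 4.0e-05 1.9e-04] [ 0.11  0.33 -1.38] [0.46 0.42 0.61]
```

Still free inside the tube. I'll creep down until it seats.

```bash
python3 -m handwheel '[[0,0,0.002,0,0,0,-1],[0,0,0.0035,0,0,0,-1],[0,0,0.0045,0,0,0,-1],[0,0,0.0045,0,0,0,-1]]'; python3 avg.py 6;  python3 -m handwheel '[[0,0,0.001,0,0,0,-1],[0,0,0.001,0,0,0,-1],[0,0,0.001,0,0,0,-1]]'; python3 avg.py 6
```

```text
time: 21.18
eef_pos: [0.5182, 0.2493, 0.1208]
tcp_rot: [0.984, 0.177, 0.0, -0.0]
contact_force: [-0.6, -0.4, 0.4]
opening: 0.263
finger_force: 59.6
21.475 [0.5182  0.24931 0.12081] [1.e-05 1.e-05 1.e-05] [-0.47 -0.34 -0.18] [0.25 0.57 0.52]
time: 21.85
eef_pos: [0.5183, 0.2493, 0.1208]
tcp_rot: [0.984, 0.177, 0.0, 0.0]
contact_force: [-2.6, -1.5, 3.8]
opening: 0.266
finger_force: 59.8
22.15 [0.5183  0.24932 0.12077] [2.e-05 1.e-05 2.e-05] [-2.4  -1.09  4.58] [0.42 0.08 0.56]
```

It is seated: the height stalled at 0.1208 while the force rose by 6 N. I'll release and retreat upward.

```bash
python3 -m handwheel '[[0,0,0,0,0,0,0],[0,0,0,0,0,0,1],[0,0,0,0,0,0,1],[0,0,0,0,0,0,1],[0,0,0,0,0,0,1],[0,0,0,0,0,0,1],[0,0,0,0,0,0,1]]' && python3 -m handwheel '[[0,0,-0.05,0,0,0,1],[0,0,-0.15,0,0,0,1],[0,0,-0.3,0,0,0,1],[0,0,-0.4,0,0,0,1],[0,0,-0.4,0,0,0,1],[0,0,-0.4,0,0,0,1],[0,0,-0.4,0,0,0,1]]'
python3 - <<'E'
from h import *
im=eyes.read_camera('wrist')[:,:,::-1]; t=eyes.read_camera('side')[:,:,::-1]
cv2.imwrite('pics/g7.png',np.hstack([cv2.resize(t[180:420,160:400],(400,400),interpolation=cv2.INTER_CUBIC),cv2.resize(im[60:360,170:470],(400,400))]))
E
```

```text
time: 23.02
eef_pos: [0.5182, 0.2493, 0.1204]
tcp_rot: [0.984, 0.177, 0.0, 0.0]
contact_force: [-0.8, 0.7, -0.4]
opening: 1.003
finger_force: 0.0
time: 23.9
eef_pos: [0.5173, 0.249, 0.2785]
tcp_rot: [0.984, 0.177, -0.002, 0.0]
contact_force: [-0.4, 0.4, 0.1]
opening: 0.998
finger_force: 0.0
```

View pics/g7.png

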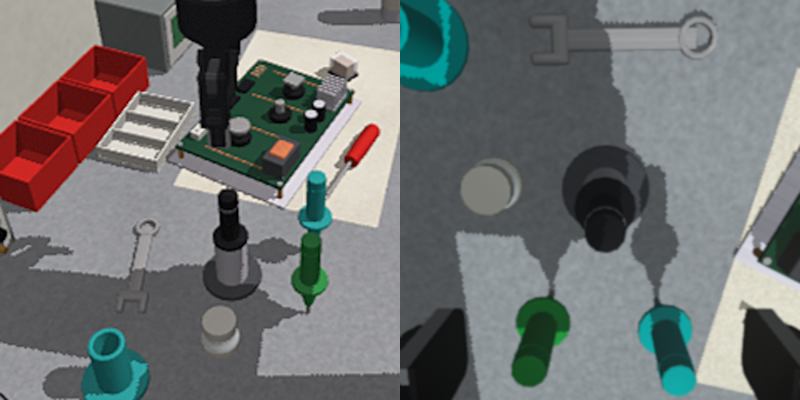

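The probe stands upright in its holder with the guard on the rim, and the other things near the holder and board are where they were. The gripper is clear and open, so I'll hand in.

```bash
python3 -c "
from plant import ctrl
print(ctrl.sign_off())"
```

```text
the job is handed in; nothing more can be done
None
```

I pressed the square, narrow and wide contacts in that order, each about 5 mm down at roughly 4 N for about a second, put the probe back seated in its holder and released it, and handed the job in at about 24 s.

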